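Change the sharpening stone in the sprung bench holder

ROBOT

A 7-joint arm with a two-finger parallel gripper is mounted at the origin on the work surface. World frame = base frame: x ahead of the robot, y to its left, z up, the work surface at z = 0. Lengths are in m, angles in rad, forces in N, time in s.
With the tool pointing down it reaches from about 0.4 to 0.875 m from the base axis. Payload 19.3 kg.
Tool frame: the origin (TCP) lies between the finger pads; the fingertips stand bot.tips_ahead ahead of it and the grasp point (between the pads) lies 8 mm behind it (bot.tips_ahead is the distance from the TCP to the fingertips, in m); z points along the fingers, y is the line along which they close (so a half turn about z gives the same grasp; the last joint's range is limited). The gripper opens to 85 mm and grips with 20 to 120 N. Pads are 22 mm wide; open, the fingers measure 114 mm over their backs; the gripper's body (76 mm by 85 mm) begins 54 mm behind the grasp point. The pads swing forward as they close: fully open they stand 13 mm farther back than shut.
Start: joints at [-1.245, 0.521, -0.036, 1.599, 0.021, 1.021, -0.113], TCP at [0.241, 0.577, 0.203] pointing down, gripper open.
Joint ranges: [-2.91, 2.91], [-0.3, 2.13], [-1.5, 1.42], [0.17, 2.43], [-1.26, 4.41], [0.16, 1.93], [-2.52, 2.52]. Speed limits (rad/s): [1.89, 1.89, 2.39, 2.39, 3.01, 3.01, 3.01].

INTERFACE

Orientations are given as a 3x3 rotation matrix whose columns are the frame's x, y, z axes.
In Python, from plant import sensors, vision, ticket, bot gives the robot as it stands. The module is installed in compiled form; this text tells all that it offers.
- The arm moves only by the tool jog_arm, never from a script. Its arguments are lists of equal length, an entry for each row: "linear": the shift along the tool's x, y, z in cm, a list of three; "twist": the turn, a rotation vector about the tool's x, y, z in degrees, a list of three; "jaw": the finger opening in cm, from 0 to 8.54. In form: {"linear": [[x, y, z], ...], "twist": [[ax, ay, az], ...], "jaw": [jaw, ...]}. A call has 1 to 8 rows; each row is the pose to reach, as a shift and turn from the pose commanded when the call began, along the tool's axes at that moment; what a row does not reach only later rows make up. A row lasts 1/10 s, in which the tool goes at most 50 mm and 8.59 degrees, less where a joint would pass 70% of its speed; a pose out of reach is approached as far as the arm can. A call with a gripper value outside its range is refused whole. The fingers move at their own pace and stop on an object; "squeeze" is the grip in N (left out, the last holds). Time passes only in rows, so rows that repeat a pose let the fingers close. It gives the time, the measured TCP pose, the force, the opening and the grip force at its end, in the units of the state.
- sensors.sense(): the state, without advancing time (a new reading comes with each control period).
- vision.grab_frame(name): name is "scene" or "side" or "wrist"; returns a dict with "image" (384x512x3 uint8, red, green, blue), "z_map" (384x512 float32, m along the optical axis (not along the pixel's ray), 0 where there is no reading), "intrinsics" (3x3 intrinsics, pixels), "pose" (4x4, takes a point from camera to world coordinates); the wrist camera has in their place "tool_from_camera" (4x4, takes a point from camera to tool coordinates, whose origin is the TCP and whose axes are the flange's). Camera axes: x right, y down, z forward; pixel columns grow to the right and rows downward; lengths in m; the calibration is good to about 2 mm. A picture is of the moment at which its call begins: read the wrist's pose just before it.
- ticket.job_done(): hands the job in; it is judged then, once.
The state is a dict: "clock": time; "joint_positions": joint angles; "qd": joint speeds; "effort": joint torques, N m; "eef_pos": TCP position; "eef_rot": TCP orientation; "ft_force": force on the tool from outside, world axes, zero at the start; "ft_torque": the same for the moment, N m; "grip_width": opening from 0.0 (shut) to 1.0 (fully open); "finger_force": force on a finger pad.
Only numpy, scipy, OpenCV 4.12 (cv2) and the standard library are available. Lean on these libraries where they do the work, as an engineer would, in place of code of your own. Each camera call takes 0.05 s, during which the arm holds its last target. There are 200 camera calls.

TASK

Change the sharpening stone in the holder: take the worn one out and lay it flat and lengthwise in the middle of the rubber mat, then fit the bench stone from the steel tray, pushing the sprung jaw back with the stone's own end so that it drops flat on the bed behind the end stop, and let the jaw close on it. Leave the knife, the oil bottle, the cream jar and the small slip stone where they are.

Things in the scene. Friction and masses are not known exactly. Their poses are not given: they have to be found in the camera images.
- holder: Sharpening-stone holder, fixed to the bench, wooden base 250 (x) x 84 mm. Origin: on the bench under the middle of where the 150 mm stone sits; x runs along it from the end stop to the sprung jaw, z up. The bed is 22 mm above the origin. Base from x = -97 to +153 mm; spring block at x = 114 to 132, top 26 mm above the bed.
- end_stop (a point): Top edge of the end stop's inner face, mid-width, at x = -75 mm, 30 mm above the bench: the stone's rear end bears on this face. The stop is a wooden batten across the holder, 8 mm high above the bed, from x = -91 to -75.
- bed (a point): Middle of the bed's surface (holder's x = y = 0, 22 mm above the bench). Beside it two wooden side battens from x = -60 to +60, 8 mm high above the bed, inner faces at y = +-28.5 mm (57 mm apart), outer at +-39.5.
- jaw (a joint): Sprung steel jaw: 0 = relaxed, its face at holder x = +63 mm (138 mm from the end stop); grows (m) as it is pushed back along the holder's +x, limit 0.035. The spring always pushes it towards the end stop, 6.6 N at 0 plus 0.3 N per mm. With the worn stone in it reads about 0.022, with the bench stone properly clamped 0.012.
- jaw_face (a point): Middle of the jaw's rubber face, 35 mm above the bench (13 mm above the bed), moves with the jaw. The jaw is 56 mm wide, from 1 to 25 mm above the bed.
- worn_stone: The worn sharpening stone, a dark grey block 160 (x) x 50 (y) x 25 (z) mm, about 0.42 kg, at the start clamped in the holder between the end stop and the jaw, in line with it; its upper 17 mm stand above the battens and can be gripped across the 50 mm width. Origin at the centre of its underside.
- fresh_stone: The bench stone to fit, a buff-grey block 150 (x) x 50 (y) x 25 (z) mm, about 0.40 kg, lying flat in the steel tray. Origin at the centre of its underside.
- tray: Shallow open tray of dark steel, fixed, 236 (x) x 206 (y) x 22 mm outside, walls and floor 3 mm thick. Origin at the centre of its underside.
- mat: Black ribbed rubber mat, fixed, 215 (x) x 125 (y) x 4 mm, on the bench. Origin at the centre of its underside, x along its length.
- slip_stone: Small slip stone, light grey, 95 x 38 x 14 mm, also lying in the tray: not wanted, leave alone. Origin at the centre of its underside.
- oil: Amber oil bottle, diameter 44 mm, 115 mm tall, standing close beside the holder near its jaw end. Origin at the centre of its underside.
- cream: Small glass jar with a black lid, diameter 52 mm, 45 mm tall, standing close beside the holder near its jaw end, on the other side. Origin at the centre of its underside.
- knife: Wooden-handled knife about 180 mm long, 22 mm high, lying on the bench along the mat's +y side. Origin on the bench under its middle, x from handle to blade.
Not all that is in view belongs to the job. What is shaped like the fresh_stone but brown is not meant. There is more than one size of the worn_stone; the job needs the smaller.

How it is judged:
By the outcome, as a careful person would: the job done as asked, in the order asked, and still so for the second after the job is handed in, with the robot touching nothing.
It also fails if it takes over 72 s, if anything falls off the work surface, if the arm or the gripper's body presses on something with over 40 N, if the wrist force passes 120 N, or if a joint passes its speed limit or range.

## Working session

There is one attempt and no reset: what is moved stays moved. The work goes in short steps, Python scripts to look and compute and a tool call to move; the robot and the scene stay as the last step left them, time stands still between calls to the robot, and variables do not carry over. Pictures are saved under pics/ and viewed, at most 10 in all, crops included, and the job is handed in when it is done.

Besides the shell and the picture viewer there is one more tool, called as name(argument=value, ...), one argument or row to a line, values as JSON. jog_arm: Moves the arm, as the interface text tells. Its arguments: {"type":"object","properties":{"linear":{"type":"array"},"twist":{"type":"array"},"jaw":{"type":"array"},"squeeze":{"type":"number"}},"required":["linear","twist","jaw"]}

```bash
mkdir -p pics; ls
cat > h.py <<'E'
import numpy as np, cv2
from plant import sensors, vision, ticket, bot
def world(f, s=None):
    K=f["intrinsics"]; z=f["z_map"]; v,u=np.mgrid[0:384,0:512]
    P=np.stack([(u-K[0,2])/K[0,0]*z,(v-K[1,2])/K[1,1]*z,z],-1)
    if "pose" in f: T=f["pose"]
    else:
        T=np.eye(4);T[:3,:3]=s["eef_rot"];T[:3,3]=s["eef_pos"];T=T@f["tool_from_camera"]
    return P@T[:3,:3].T+T[:3,3]
def grab(n):
    s=sensors.sense(); f=vision.grab_frame(n); return f["image"],world(f,s),f
def save(n,img,sc=1):
    cv2.imwrite("pics/"+n+".png",cv2.resize(img[:,:,::-1],None,fx=sc,fy=sc,interpolation=cv2.INTER_CUBIC))
E
python3 - <<'E'
from h import *
a,P,f=grab("scene"); b,Q,g=grab("side")
save("scene",a,1.5)
save("side",b,1.5)
np.savez("first.npz",a=a,P=P,b=b,Q=Q)
s=sensors.sense(); print(bot.tips_ahead,s["eef_rot"],s["eef_pos"],s["grip_width"],s["clock"])
print(f["pose"],g["pose"])
E
```

```text
pics
0.011 [[-9.22683027e-01  3.85559262e-01 -2.95801138e-04]
 [ 3.85559364e-01  9.22682550e-01 -9.42611163e-04]
 [-9.05019153e-05 -9.83780220e-04 -9.99999512e-01]] [0.24090949 0.57636041 0.20231033] 0.9996771019747419 0.1
[[-0.30064144  0.55208043 -0.77770298  1.61251425]
 [ 0.95358311  0.15934208 -0.2555178   0.37336184]
 [-0.01714556 -0.81842367 -0.57435941  0.87882741]
 [ 0.          0.          0.          1.        ]] [[ 0.91323567 -0.24181124  0.32791454  0.054418  ]
 [-0.40736696 -0.52756915  0.74546828 -1.01545979]
 [-0.00726501 -0.81436977 -0.58030087  0.83881418]
 [ 0.          0.          0.          1.        ]]
```

View pics/scene.png

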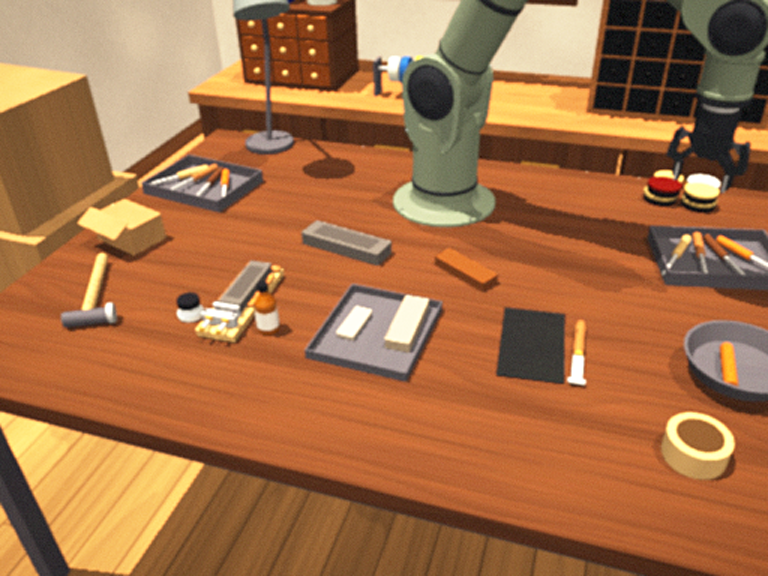

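View pics/side.png

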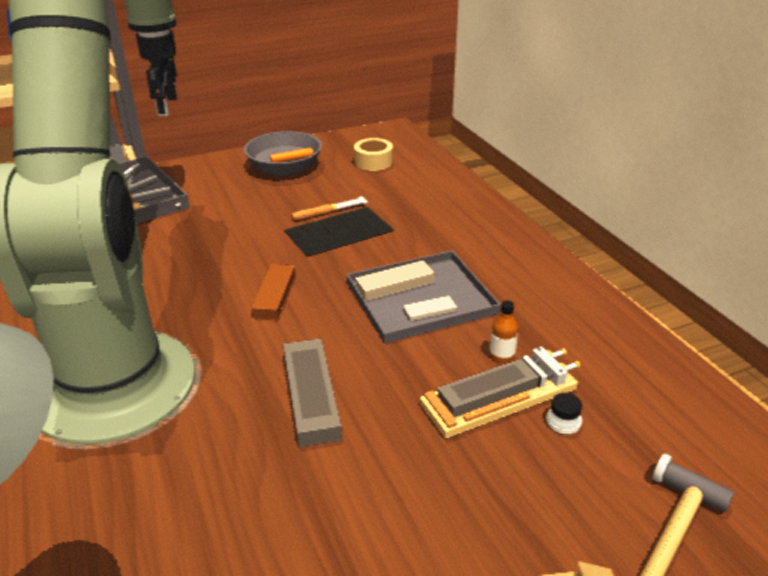

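The scene view (768-wide picture) shows these candidates:
- **Worn stone:** the dark grey block clamped in the holder at (245,285) fits. The larger dark block loose on the bench at (346,242) does not.
- **Bench stone:** the buff block in the tray at (407,322) fits. The brown brick at (466,268) and the slip stone at (354,322) do not.
- **Other things:** mat at (532,344), knife at (578,352), oil bottle at (265,310), cream jar at (188,307).

Next I measure them and make one confirming crop.

```bash
cat > m1.py <<'E'
from h import *
d=np.load("first.npz")
def rect(n,img,P,c,r,zlo,zhi,mask=None):
    u,v=int(c[0]/1.5),int(c[1]/1.5)
    m=(P[...,2]>zlo)&(P[...,2]<zhi)
    if mask is not None: m&=mask
    m=m.astype(np.uint8); k,l,st,ce=cv2.connectedComponentsWithStats(m,connectivity=4)
    i=l[v,u]
    if i==0: print(n,"miss",P[v,u]);return
    p=P[l==i]; R=cv2.minAreaRect((p[:,:2]*1000).astype(np.float32))
    print(n,"c",np.round(R[0],1),"sz",np.round(R[1],1),"ang",round(R[2],1),"z",round(np.median(p[:,2])*1000,1),len(p))
for nm,I,P,pts in (("scene",d["a"],d["P"],dict(worn=(245,285),fresh=(407,322),slip=(354,322),big=(346,242),mat=(532,344),oil=(266,318),cream=(188,300))),
  ("side",d["b"],d["Q"],dict(worn=(485,385),fresh=(395,278),slip=(432,308),big=(311,385),mat=(338,230),oil=(505,340),cream=(567,406)))):
    print(nm)
    g=I.astype(int).sum(-1)
    rect("worn",I,P,pts["worn"],0,.041,.053)
    rect("fresh",I,P,pts["fresh"],0,.023,.034)
    rect("slip",I,P,pts["slip"],0,.012,.022)
    rect("big",I,P,pts["big"],0,.02,.08)
    rect("mat",I,P,pts["mat"],0,-.01,.012,g<110)
    for q in("oil","cream"): rect(q,I,P,pts[q],0,.01,.13)
a=d["a"][150:270,120:310]; b=d["b"][160:300,170:400]
save("crop",np.hstack([cv2.resize(a,(400,253)),cv2.resize(b,(400,253))]),1)
E
python3 m1.py
```

```text
scene
worn c [ 577.5 -302.7] sz [220.4  72.9] ang 4.9 z 48.9 697
fresh c [548.4  63.3] sz [164.5  62.7] ang 1.1 z 29.7 558
slip c [577.1 -41.3] sz [40.  97.1] ang 84.8 z 18.7 255
big c [ 294.2 -164.1] sz [218.   77.7] ang 77.8 z 35.3 791
mat miss [0.53220113 0.31094835 0.00350087]
oil c [ 598.9 -312.5] sz [242.  211.8] ang 22.1 z 44.6 2069
cream c [ 598.9 -312.5] sz [242.  211.8] ang 22.1 z 44.6 2069
side
worn c [ 581.5 -306.5] sz [223.9  73.7] ang 4.7 z 47.6 1394
fresh c [552.3  58.8] sz [150.5  58.8] ang 0.6 z 28.3 548
slip c [576.2 -46.1] sz [42.8 95. ] ang 85.5 z 17.1 302
big c [ 294.7 -169.9] sz [218.4  67.1] ang 78.1 z 34.1 1781
mat miss [0.52931136 0.31223222 0.00200588]
oil c [ 631.8 -218.3] sz [36.5 44.7] ang 68.9 z 63.6 546
cream c [ 580.4 -339.9] sz [266.1 154.3] ang 0.5 z 38.2 3558
```

View pics/crop.png

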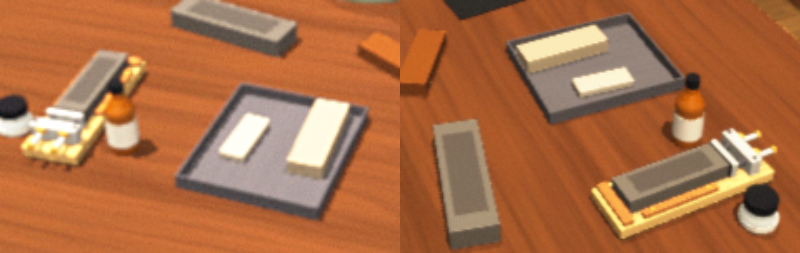

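The crop confirms it: the worn stone is the block clamped in the holder, and the buff stone is the long block in the tray. Next I refine the yaw and mat values and work out the first move.

```bash
cat >> h.py <<'E'
def plan(pos,yaw,s=None):
    """yaw: world heading (deg) of tool y minus 90, tool down -> shift cm, rotvec deg in tool axes"""
    from scipy.spatial.transform import Rotation as Ro
    s=s or sensors.sense(); R0=np.array(s["eef_rot"]); t=np.radians(yaw)
    y=np.array([-np.sin(t),np.cos(t),0]); z=np.array([0,0,-1.]); R1=np.stack([np.cross(y,z),y,z],1)
    print("shift cm",np.round(R0.T@(np.array(pos)-s["eef_pos"])*100,2),"twist",np.round(np.degrees(Ro.from_matrix(R0.T@R1).as_rotvec()),2))
def stat(n,p):
    R=cv2.minAreaRect((p[:,:2]*1000).astype(np.float32)); w,h=R[1]
    a=R[2] if w>h else R[2]-90
    print(n,"c",np.round(R[0],1),"LxW",round(max(w,h),1),round(min(w,h),1),"yaw",round((a+90)%180-90,2),"z",round(np.median(p[:,2])*1000,1),"n",len(p))
E
python3 - <<'E'
from h import *
d=np.load("first.npz")
for I,P in ((d["a"],d["P"]),(d["b"],d["Q"])):
    hsv=cv2.cvtColor(I,cv2.COLOR_RGB2HSV); X,Y,Z=P[...,0],P[...,1],P[...,2]
    m=(Z>.044)&(Z<.056)&(X>.4)&(X<.645)&(abs(Y+.305)<.07)&(hsv[...,1]<90)&(hsv[...,2]<170)
    stat("worn",P[m])
    m=(abs(Y-.31)<.1)&(abs(X-.53)<.14)&(Z<.012)&(hsv[...,2]<60)
    stat("mat",P[m])
    m=(abs(Y-.06)<.05)&(abs(X-.55)<.14)&(Z>.022)&(Z<.035)&(hsv[...,2]>150)
    stat("fresh",P[m])
plan([.50,-.305,.25],5)
plan([.55,-.305,.25],5)
E
```

```text
worn c [ 561.9 -324.1] LxW 157.5 108.4 yaw 2.83 z 49.0 n 257
mat c [531.9 311.1] LxW 210.0 115.6 yaw 5.81 z 6.0 n 761
fresh c [569.3  65.6] LxW 214.2 89.5 yaw 0.66 z 29.6 n 581
worn c [ 556.7 -321.7] LxW 176.7 96.0 yaw -3.47 z 47.7 n 864
mat c [529.  306.1] LxW 213.8 129.8 yaw 6.28 z 4.7 n 1135
fresh c [552.7  70. ] LxW 150.8 77.7 yaw -1.14 z 28.3 n 561
shift cm [-57.89 -71.34  -4.69] twist [-6.000e-02 -1.000e-02 -2.768e+01]
shift cm [-62.5  -69.41  -4.7 ] twist [-6.000e-02 -1.000e-02 -2.768e+01]
```

jog_arm(
  linear=[
    [-57.9,-71.3,-4.7],
    [-57.9,-71.3,-4.7],
    [-57.9,-71.3,-4.7],
    [-57.9,-71.3,-4.7],
    [-57.9,-71.3,-4.7],
    [-57.9,-71.3,-4.7],
    [-57.9,-71.3,-4.7],
    [-57.9,-71.3,-4.7],
  ],
  twist=[
    [0,0,-27.7],
    [0,0,-27.7],
    [0,0,-27.7],
    [0,0,-27.7],
    [0,0,-27.7],
    [0,0,-27.7],
    [0,0,-27.7],
    [0,0,-27.7],
  ],
  jaw=[8.5,8.5,8.5,8.5,8.5,8.5,8.5,8.5],
)

```text
clock: 0.9
eef_pos: [0.3538, 0.1914, 0.2233]
eef_rot: [[-0.996, -0.088, 0.0], [-0.088, 0.996, 0.0], [-0.0, 0.0, -1.0]]
ft_force: [0.9, 0.9, 1.1]
grip_width: 0.994
finger_force: 0.0
```

```bash
python3 -c "
from h import *
plan([.50,-.305,.25],5)"
```

```text
shift cm [-10.21 -50.73  -2.67] twist [0.01 0.   0.03]
```

jog_arm(
  linear=[
    [-10.2,-50.7,-2.7],
    [-10.2,-50.7,-2.7],
    [-10.2,-50.7,-2.7],
    [-10.2,-50.7,-2.7],
    [-10.2,-50.7,-2.7],
    [-10.2,-50.7,-2.7],
    [-10.2,-50.7,-2.7],
    [-10.2,-50.7,-2.7],
  ],
  twist=[
    [0,0,0],
    [0,0,0],
    [0,0,0],
    [0,0,0],
    [0,0,0],
    [0,0,0],
    [0,0,0],
    [0,0,0],
  ],
  jaw=[8.5,8.5,8.5,8.5,8.5,8.5,8.5,8.5],
)

```text
clock: 1.7
eef_pos: [0.4666, -0.1918, 0.2442]
eef_rot: [[-0.996, -0.088, 0.0], [-0.088, 0.996, 0.0], [-0.0, -0.0, -1.0]]
ft_force: [1.4, 1.7, -0.3]
grip_width: 0.994
finger_force: 0.0
```

jog_arm(
  linear=[
    [0,-12,0],
    [0,-12,0],
    [0,-12,0],
    [0,-12,0],
  ],
  twist=[
    [0,0,0],
    [0,0,0],
    [0,0,0],
    [0,0,0],
  ],
  jaw=[8.5,8.5,8.5,8.5],
)

```text
clock: 2.1
eef_pos: [0.476, -0.3125, 0.2435]
eef_rot: [[-0.997, -0.083, -0.001], [-0.083, 0.997, -0.001], [0.001, -0.001, -1.0]]
ft_force: [-0.6, 0.8, 0.0]
grip_width: 0.999
finger_force: 0.0
```

Run:
```python
from h import *
s=sensors.sense(); print(s["eef_pos"],s["clock"])
a,P,f=grab("wrist"); save("w1",a,1.5); np.savez("w1.npz",a=a,P=P)
print(np.round(f["tool_from_camera"],3)); print(P[192,256],P[330,256])
```

```text
[ 0.47602975 -0.31251935  0.24346068] 2.1
[[ 0.    -0.966 -0.257  0.065]
 [ 1.     0.    -0.     0.   ]
 [ 0.    -0.257  0.966 -0.172]
 [ 0.     0.     0.     1.   ]]
[ 0.51266385 -0.30271878  0.04802459] [ 0.46537857 -0.31174006  0.35535855]
```

View pics/w1.png

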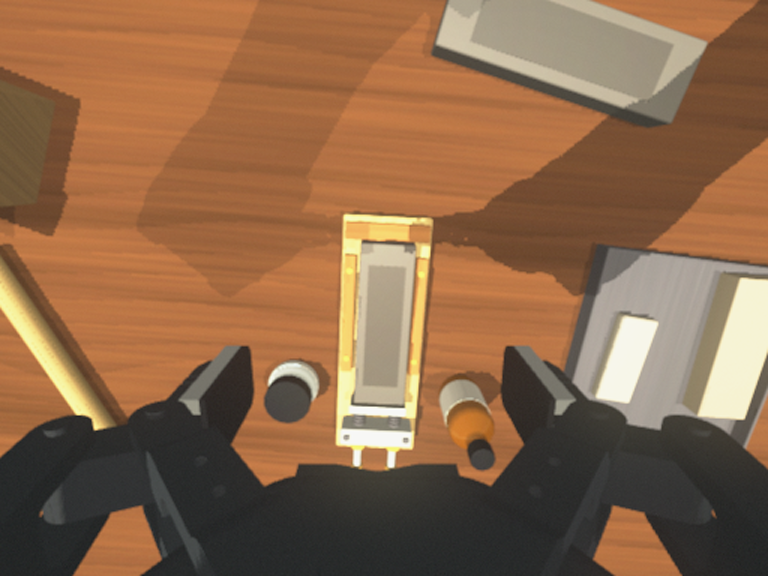

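The wrist view shows the worn stone at (385,325) in the holder, end stop at the top (388,232) and jaw at (378,425). The cream jar is at (292,390), the oil bottle at (465,410), and the bench stone at (740,345).

Run:
```python
from h import *
d=np.load("w1.npz"); a,P=d["a"],d["P"]; X,Y,Z=P[...,0],P[...,1],P[...,2]
hsv=cv2.cvtColor(a,cv2.COLOR_RGB2HSV)
v,u=np.mgrid[0:384,0:512]
near=(v<310)&(u>215)&(u<300)
m=near&(Z>.044)&(Z<.052)&(hsv[...,1]<80)&(v<272); stat("worn",P[m])
m2=near&(Z>.016)&(Z<.035)&(v<290)&(hsv[...,1]>80); stat("base",P[m2])
c=(u<215)&(u>175)&(v>235)&(v<285)&(Z>.035)&(Z<.06); stat("cream top",P[c])
o=(u>290)&(u<335)&(v>250)&(v<315)&(Z>.02)&(Z<.13); stat("oil",P[o])
mm=cv2.cornerSubPix
# stone edge: yaw by row mid-points
r=[(np.mean(X[i][m[i]]),(Y[i][m[i]].min()+Y[i][m[i]].max())/2) for i in range(170,262) if m[i].sum()>20]
r=np.array(r); k=np.polyfit(r[:,0],r[:,1],1); print("yaw",np.degrees(np.arctan(k[0])),"y at .55",np.polyval(k,.55),"x range",X[m].min(),X[m].max())
fm=(u>455)&(v>175)&(v<285)&(Z>.022)&(Z<.036); stat("fresh part",P[fm])
```

```text
worn c [ 552.2 -281.5] LxW 165.3 97.8 yaw 3.0 z 47.9 n 3841
base c [ 478.9 -289. ] LxW 412.8 113.7 yaw 1.84 z 30.1 n 2962
cream top c [ 637.3 -388.8] LxW 45.7 45.2 yaw 13.73 z 45.5 n 759
oil c [ 629.7 -212.7] LxW 44.4 35.1 yaw -66.87 z 76.8 n 1453
yaw 1.6629097157640305 y at .55 -0.30032569808745135 x range 0.470565667785447 0.6371491203486691
fresh part c [553.1  64.9] LxW 178.1 72.5 yaw 5.56 z 28.5 n 3124
```

```bash
cat >> h.py <<'E'
def comp(m):
    m=cv2.morphologyEx(m.astype(np.uint8),cv2.MORPH_OPEN,np.ones((5,5)))
    k,l,st,_=cv2.connectedComponentsWithStats(m,connectivity=4)
    return l==1+np.argmax(st[1:,4])
E
python3 - <<'E'
from h import *
d=np.load("w1.npz"); a,P=d["a"],d["P"]; X,Y,Z=P[...,0],P[...,1],P[...,2]
hsv=cv2.cvtColor(a,cv2.COLOR_RGB2HSV)
v,u=np.mgrid[0:384,0:512]
m=comp((v<272)&(u>215)&(u<300)&(Z>.044)&(Z<.052)&(hsv[...,1]<80)); stat("worn",P[m])
r=np.array([(np.median(X[i][m[i]]),(Y[i][m[i]][0]+Y[i][m[i]][-1])/2,np.ptp(Y[i][m[i]])) for i in range(165,266) if m[i].sum()>20])
k=np.polyfit(r[:,0],r[:,1],1); print("yaw",np.degrees(np.arctan(k[0])),"y at .55",np.polyval(k,.55),np.median(r[:,2]))
fm=comp((u>455)&(v>175)&(v<285)&(Z>.022)&(Z<.036)); stat("fresh part",P[fm])
m2=comp((v<300)&(u>215)&(u<300)&(Z>.012)&(Z<.06)); stat("holder",P[m2])
E
```

```text
worn c [ 553.6 -300.4] LxW 165.8 49.6 yaw 1.23 z 47.9 n 3778
yaw 1.6250424716350387 y at .55 -0.3004428139123111 0.047398807476555005
fresh part c [553.   60.6] LxW 150.2 52.6 yaw 0.41 z 28.5 n 3021
holder c [ 573.8 -300.6] LxW 250.2 84.2 yaw 1.68 z 46.7 n 8552
```

```bash
python3 -c "
from h import *
plan([.551,-.301,.08],1.7);plan([.551,-.301,.043],1.7);print(sensors.sense()['eef_pos'],bot.tips_ahead)"
```

```text
shift cm [-7.53  0.3  16.34] twist [ 0.01 -0.07  3.19]
shift cm [-7.54  0.3  20.04] twist [ 0.01 -0.07  3.19]
[ 0.47639414 -0.31041032  0.24347288] 0.011
```

jog_arm(
  linear=[
    [-4,0.2,3],
    [-7.5,0.3,7],
    [-7.5,0.3,12],
    [-7.5,0.3,16],
    [-7.5,0.3,18],
    [-7.5,0.3,18],
    [-7.5,0.3,18],
  ],
  twist=[
    [0,0,3.2],
    [0,0,3.2],
    [0,0,3.2],
    [0,0,3.2],
    [0,0,3.2],
    [0,0,3.2],
    [0,0,3.2],
  ],
  jaw=[8.5,8.5,8.5,8.5,8.5,8.5,8.5],
)

```text
clock: 2.85
eef_pos: [0.5519, -0.2991, 0.0649]
eef_rot: [[-0.999, -0.032, 0.0], [-0.032, 0.999, 0.0], [-0.0, 0.0, -1.0]]
ft_force: [0.2, -0.0, 1.2]
grip_width: 0.999
finger_force: 0.0
```

Run:
```python
from h import *
s=sensors.sense();print(s["eef_pos"],s["eef_rot"][1]);plan([.551,-.301,.043],1.7)
a,P,f=grab("wrist"); save("w2",a,1); v,u=np.mgrid[0:384,0:512]; Z=P[...,2]
hsv=cv2.cvtColor(a,cv2.COLOR_RGB2HSV)
m=comp((Z>.044)&(Z<.052)&(hsv[...,1]<80)&(abs(P[...,1]+.3)<.05)); stat("worn",P[m])
```

```text
[ 0.55188523 -0.29914164  0.06492662] [-3.24804030e-02  9.99472371e-01  5.92896163e-05]
shift cm [ 0.1  -0.18  2.19] twist [0.   0.02 0.16]
worn c [ 556.3 -300.7] LxW 167.8 50.5 yaw 1.77 z 48.1 n 15102
```

jog_arm(
  linear=[
    [0,-0.2,1.2],
    [0,-0.2,2.1],
    [0,-0.2,2.1],
    [0,-0.2,2.1],
    [0,-0.2,2.1],
    [0,-0.2,2.1],
    [0,-0.2,2.1],
    [0,-0.2,2.1],
  ],
  twist=[
    [0,0,0],
    [0,0,0],
    [0,0,0],
    [0,0,0],
    [0,0,0],
    [0,0,0],
    [0,0,0],
    [0,0,0],
  ],
  jaw=[8.5,8.5,8.5,4.5,4.5,4.5,4.5,4.5],
  squeeze=70,
)

```text
clock: 3.7
eef_pos: [0.5516, -0.3018, 0.0432]
eef_rot: [[-0.999, -0.032, 0.0], [-0.032, 0.999, -0.0], [-0.0, -0.0, -1.0]]
ft_force: [-0.1, 0.3, 0.3]
grip_width: 0.525
finger_force: 0.0
```

Run:
```python
from h import *
s=sensors.sense();print(s["eef_pos"],s["grip_width"],s["finger_force"])
a,P,f=grab("wrist"); save("w3",a,1.5)
```

```text
[ 0.55160598 -0.30178673  0.04324755] 0.5248063202722221 0.0
```

View pics/w3.png

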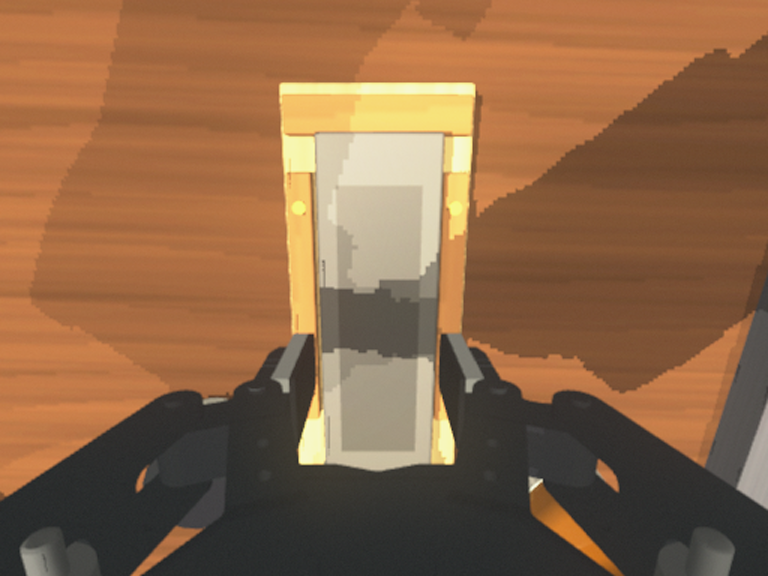

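The pads at (300,365) and (460,365) stand right beside the stone's edges, centred, with nearly no gap left. I close further.

jog_arm(
  linear=[
    [0,0,0],
    [0,0,0],
    [0,0,0],
    [0,0,0],
  ],
  twist=[
    [0,0,0],
    [0,0,0],
    [0,0,0],
    [0,0,0],
  ],
  jaw=[2,2,2,2],
  squeeze=80,
)

```text
clock: 4.15
eef_pos: [0.5515, -0.3017, 0.0431]
eef_rot: [[-0.999, -0.032, -0.0], [-0.032, 0.999, 0.0], [0.0, 0.0, -1.0]]
ft_force: [0.5, -0.0, 0.4]
grip_width: 0.233
finger_force: 0.0
```

Run:
```python
from h import *
s=sensors.sense();print(s["eef_pos"],s["grip_width"],s["finger_force"])
a,P,f=grab("wrist"); b,Q,_=grab("side")
for p in [(v,u) for v in (222,230,238,246,254,262) for u in (190,200,208,214,222,232,245,265,280,290,300)]: 
    if p[1]==190: print()
    print(p,np.round(P[p][1:]*1000),end=" ")
save("w4",np.hstack([cv2.resize(a[180:330,150:370],(396,270)),cv2.resize(b[180:330,230:430],(396,270))]),1)
```

```text
[ 0.55151362 -0.30172926  0.04307066] 0.2328464314875331 0.0

(222, 190) [-351.    1.] (222, 200) [-337.   31.] (222, 208) [-332.   31.] (222, 214) [-325.   47.] (222, 222) [-317.   80.] (222, 232) [-312.   79.] (222, 245) [-305.   49.] (222, 265) [-293.   48.] (222, 280) [-287.   80.] (222, 290) [-276.   48.] (222, 300) [-267.   31.] 
(230, 190) [-351.    1.] (230, 200) [-337.   32.] (230, 208) [-332.   31.] (230, 214) [-321.   82.] (230, 222) [-316.   89.] (230, 232) [-312.   82.] (230, 245) [-305.   49.] (230, 265) [-292.   49.] (230, 280) [-288.   89.] (230, 290) [-281.   80.] (230, 300) [-266.   30.] 
(238, 190) [-351.    1.] (238, 200) [-337.   32.] (238, 208) [-323.   89.] (238, 214) [-320.   91.] (238, 222) [-315.   99.] (238, 232) [-311.   83.] (238, 245) [-305.   48.] (238, 265) [-292.   49.] (238, 280) [-289.  100.] (238, 290) [-283.   91.] (238, 300) [-278.   91.] 
(246, 190) [-303.  215.] (246, 200) [-325.   99.] (246, 208) [-321.  100.] (246, 214) [-318.  107.] (246, 222) [-314.  107.] (246, 232) [-311.   85.] (246, 245) [-305.   48.] (246, 265) [-292.   48.] (246, 280) [-289.  107.] (246, 290) [-285.  107.] (246, 300) [-279.   99.] 
(254, 190) [-352.    0.] (254, 200) [-321.  119.] (254, 208) [-318.  119.] (254, 214) [-316.  117.] (254, 222) [-314.  110.] (254, 232) [-311.   86.] (254, 245) [-305.   48.] (254, 265) [-292.   49.] (254, 280) [-290.  111.] (254, 290) [-287.  117.] (254, 300) [-283.  119.] 
(262, 190) [-325.  122.] (262, 200) [-321.  122.] (262, 208) [-318.  120.] (262, 214) [-316.  121.] (262, 222) [-313.  114.] (262, 232) [-311.   87.] (262, 245) [-305.   48.] (262, 265) [-291.   48.] (262, 280) [-290.  113.] (262, 290) [-287.  122.] (262, 300) [-284.  123.]
```

View pics/w4.png

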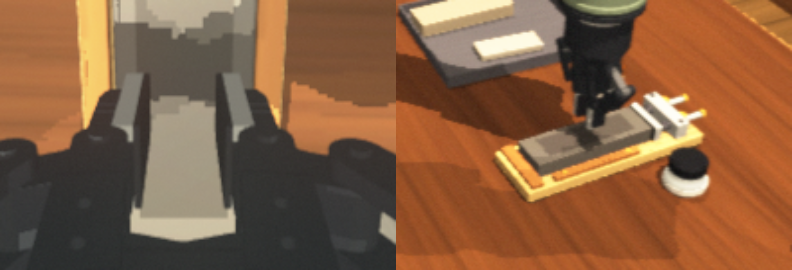

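Run:
```python
from h import *
a,P,f=grab("wrist"); b,Q,_=grab("side"); c,S,_=grab("scene")
for v in range(212,226,2): print(v,[(u,tuple(np.round(P[v,u]*1000).astype(int))) for u in (216,220,224,228,232,236)])
for n,q in (("side",Q),("scene",S)):
    X,Y,Z=q[...,0],q[...,1],q[...,2]
    m=(abs(X-.5515)<.02)&(abs(Y+.302)<.03)&(Z>.053)&(Z<.3); p=q[m]
    print(n,m.sum(),np.sort(p[:,2])[:60:4].round(4), np.histogram(p[:,2],np.arange(.05,.13,.005))[0])
    i=np.argsort(p[:,2])[:12]; print(np.round(p[i]*1000))
```

```text
212 [(216, (np.int64(548), np.int64(-324), np.int64(47))), (220, (np.int64(547), np.int64(-321), np.int64(48))), (224, (np.int64(547), np.int64(-319), np.int64(48))), (228, (np.int64(547), np.int64(-316), np.int64(49))), (232, (np.int64(547), np.int64(-314), np.int64(49))), (236, (np.int64(547), np.int64(-311), np.int64(48)))]
214 [(216, (np.int64(549), np.int64(-324), np.int64(48))), (220, (np.int64(549), np.int64(-321), np.int64(48))), (224, (np.int64(548), np.int64(-319), np.int64(49))), (228, (np.int64(548), np.int64(-316), np.int64(49))), (232, (np.int64(548), np.int64(-314), np.int64(49))), (236, (np.int64(548), np.int64(-311), np.int64(48)))]
216 [(216, (np.int64(550), np.int64(-324), np.int64(48))), (220, (np.int64(550), np.int64(-321), np.int64(48))), (224, (np.int64(550), np.int64(-319), np.int64(49))), (228, (np.int64(550), np.int64(-316), np.int64(48))), (232, (np.int64(549), np.int64(-314), np.int64(49))), (236, (np.int64(550), np.int64(-311), np.int64(47)))]
218 [(216, (np.int64(551), np.int64(-324), np.int64(48))), (220, (np.int64(551), np.int64(-321), np.int64(48))), 
[... 1337 characters left out ...]
8 27 25 26 32 28 19 16 17 37]
[[ 550. -317.   71.]
 [ 558. -317.   71.]
 [ 548. -316.   71.]
 [ 545. -316.   72.]
 [ 549. -291.   73.]
 [ 545. -292.   74.]
 [ 547. -316.   75.]
 [ 543. -292.   75.]
 [ 553. -293.   76.]
 [ 548. -292.   76.]
 [ 544. -290.   76.]
 [ 541. -312.   77.]]
scene 478 [0.0543 0.0746 0.0765 0.0774 0.0801 0.0816 0.0829 0.084  0.085  0.0872
 0.0877 0.0887 0.0905 0.0915 0.0923] [ 1  2  0  0  2 11 17 14 24 15 20 15 16 13 27]
[[ 543. -292.   54.]
 [ 542. -306.   55.]
 [ 565. -302.   55.]
 [ 551. -285.   72.]
 [ 544. -309.   75.]
 [ 549. -282.   76.]
 [ 546. -311.   76.]
 [ 552. -308.   76.]
 [ 559. -312.   77.]
 [ 558. -309.   77.]
 [ 561. -314.   77.]
 [ 559. -284.   77.]]
```

The wrist, side and scene depths agree that the fingertips are at z≈75 mm while the reported TCP is at 43 mm. The fingers really end about 32 mm behind the reported TCP, so I go by the measured tips. I reopen, go lower and measure again.

jog_arm(
  linear=[
    [0,0,0],
    [0,0,0],
    [0,0,0],
    [0,0,0],
    [0,0,1.5],
    [0,0,3],
    [0,0,3.5],
    [0,0,3.5],
  ],
  twist=[
    [0,0,0],
    [0,0,0],
    [0,0,0],
    [0,0,0],
    [0,0,0],
    [0,0,0],
    [0,0,0],
    [0,0,0],
  ],
  jaw=[6.5,6.5,6.5,6.5,6.5,6.5,6.5,6.5],
)

```text
clock: 5.2
eef_pos: [0.5507, -0.3015, 0.0067]
eef_rot: [[-0.999, -0.032, -0.002], [-0.032, 0.999, 0.001], [0.002, 0.001, -1.0]]
ft_force: [-0.1, 0.6, -0.2]
grip_width: 0.763
finger_force: 0.0
```

```bash
cat > tips.py <<'E'
from h import *
s=sensors.sense(); print(np.round(s["eef_pos"],4),"w",round(s["grip_width"]*85.4,1),"ff",s["finger_force"],"F",np.round(s["ft_force"],1),s["clock"])
R=np.array(s["eef_rot"]); pts=[]
a,P,f=grab("wrist"); b,Q,_=grab("side"); c,S,_=grab("scene")
for n,q in (("wrist",P),("side",Q),("scene",S)):
    L=(q-np.array(s["eef_pos"]))@R   # tool coords
    m=(abs(L[...,0])<.0125)&(abs(L[...,1])<.06)&(L[...,2]<.01)&(L[...,2]>-.09)
    m&=(abs(L[...,1])>s["grip_width"]*.0427-.002)&(q[...,2]>.034)&(abs(L[...,1])<s["grip_width"]*.0427+.016)
    z=np.sort(L[m][:,2])[::-1]
    print(n,m.sum(),"tips tool z mm",np.round(z[[2,6,12,20]]*1000,1) if len(z)>20 else z,"world",np.round((s["eef_pos"][2]-z[:12:3])*1000,1))
E
python3 tips.py
```

```text
[ 0.5507 -0.3015  0.0067] w 65.2 ff 0.0 F [-0.1  0.6 -0.2] 5.2
wrist 6239 tips tool z mm [-35.2 -35.6 -35.8 -36.3] world [41.3 42.1 42.3 42.4]
side 245 tips tool z mm [-34.8 -38.  -41.1 -43.7] world [34.4 41.8 44.7 45.7]
scene 98 tips tool z mm [-41.7 -47.4 -52.8 -56.9] world [35.3 49.6 54.1 55.6]
```

jog_arm(
  linear=[
    [0,0,0.4],
    [0,0,0.7],
    [0,0,0.7],
    [0,0,0.7],
    [0,0,0.7],
    [0,0,0.7],
    [0,0,0.7],
  ],
  twist=[
    [0,0,0],
    [0,0,0],
    [0,0,0],
    [0,0,0],
    [0,0,0],
    [0,0,0],
    [0,0,0],
  ],
  jaw=[6.5,6.5,4,4,4,4,4],
  squeeze=80,
)

```text
clock: 6.05
eef_pos: [0.5514, -0.3014, 0.0013]
eef_rot: [[-0.999, -0.032, -0.0], [-0.032, 0.999, 0.001], [0.0, 0.001, -1.0]]
ft_force: [-2.6, 3.9, 5.4]
grip_width: 0.56
finger_force: 84.8
```

```bash
python3 tips.py; python3 -c "
from h import *
plan([.530,.310,.1],6)"
```

```text
[ 0.5514 -0.3014  0.0013] w 47.8 ff 84.82412695884705 F [-2.6  3.9  5.4] 6.05
wrist 5225 tips tool z mm [-36.3 -36.5 -37.  -37.7] world [37.2 37.6 37.8 38.2]
side 217 tips tool z mm [-35.1 -39.4 -42.  -44.8] world [34.8 39.  40.7 42.5]
scene 124 tips tool z mm [-37.6 -41.5 -45.  -49.1] world [34.9 40.6 42.9 45.6]
shift cm [ 0.19 61.18 -9.82] twist [ 0.04 -0.02 -4.18]
```

jog_arm(
  linear=[
    [0,0,-0.5],
    [0,0,-1],
    [0,0,-1.5],
    [0,0,-2.5],
    [0,0,-4],
    [0,0,-6.5],
    [0,0,-8.5],
    [0,0,-8.5],
  ],
  twist=[
    [0,0,0],
    [0,0,0],
    [0,0,0],
    [0,0,0],
    [0,0,0],
    [0,0,0],
    [0,0,0],
    [0,0,0],
  ],
  jaw=[4,4,4,4,4,4,4,4],
)

```text
clock: 7.0
eef_pos: [0.553, -0.3028, 0.0894]
eef_rot: [[-0.999, -0.031, 0.004], [-0.031, 1.0, -0.002], [-0.004, -0.002, -1.0]]
ft_force: [-0.3, 0.0, -4.4]
grip_width: 0.563
finger_force: 88.2
```

Run:
```python
from h import *
s=sensors.sense()
a,P,f=grab("wrist"); v,u=np.mgrid[0:384,0:512]
R=np.array(s["eef_rot"]); L=(P-np.array(s["eef_pos"]))@R; hsv=cv2.cvtColor(a,cv2.COLOR_RGB2HSV)
m=comp((L[...,2]>-.065)&(L[...,2]<-.03)&(abs(L[...,1])<.04)&(L[...,0]>.015)&(hsv[...,1]<80)); p=L[m]
print("n",m.sum()); stat("stone in tool",p); print("plane",np.linalg.lstsq(np.c_[p[:,:2],np.ones(len(p))],p[:,2],rcond=None)[0])
print(p[:,0].min(),p[:,0].max())
plan([.530,.310,.12],6)
# jaw + holder now
b,Q,_=grab("side"); save("s2",np.hstack([cv2.resize(a,(400,300)),cv2.resize(b[150:310,200:412],(400,300))]))
```

```text
n 15416
stone in tool c [47.1  0.5] LxW 64.3 49.9 yaw 0.02 z -46.8 n 15416
plane [ 0.0034252   0.00171174 -0.0469279 ]
0.015008723606993606 0.07929317855243241
shift cm [ 0.28 61.26 -3.32] twist [-0.08  0.15 -4.18]
```

View pics/s2.png

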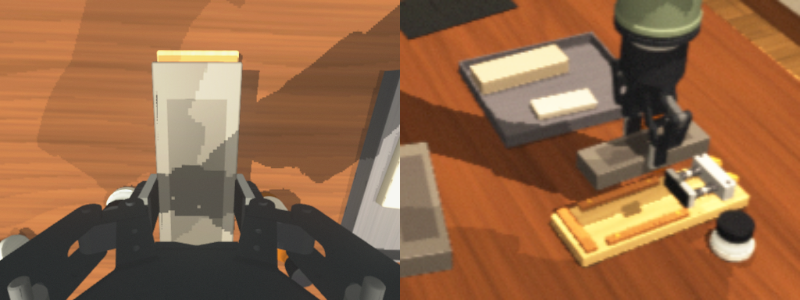

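The stone is held level and centred, and the holder is empty with the jaw sprung forward. Before crossing to the mat I raise it above the oil bottle's height.

jog_arm(
  linear=[
    [0,0,-5],
    [0,0,-8.5],
    [0,3,-8.5],
    [0.3,61.3,-8.5],
    [0.3,61.3,-8.5],
    [0.3,61.3,-8.5],
    [0.3,61.3,-8.5],
    [0.3,61.3,-8.5],
  ],
  twist=[
    [0,0,0],
    [0,0,0],
    [0,0,-4.2],
    [0,0,-4.2],
    [0,0,-4.2],
    [0,0,-4.2],
    [0,0,-4.2],
    [0,0,-4.2],
  ],
  jaw=[4,4,4,4,4,4,4,4],
)

```text
clock: 7.9
eef_pos: [0.5405, -0.02, 0.1702]
eef_rot: [[-0.994, -0.105, -0.001], [-0.105, 0.994, -0.0], [0.001, -0.0, -1.0]]
ft_force: [1.0, 0.2, -4.3]
grip_width: 0.562
finger_force: 88.0
```

```bash
python3 -c "
from h import *
plan([.500,.310,.17],6)"
```

```text
shift cm [5.700e-01 3.324e+01 2.000e-02] twist [-0.   -0.07  0.02]
```

jog_arm(
  linear=[
    [0.6,31,0],
    [0.6,31,0],
    [0.6,31,0],
    [0.6,31,0],
    [0.6,31,0],
    [0.6,31,0],
    [0.6,31,0],
    [0.6,31,0],
  ],
  twist=[
    [0,0,0],
    [0,0,0],
    [0,0,0],
    [0,0,0],
    [0,0,0],
    [0,0,0],
    [0,0,0],
    [0,0,0],
  ],
  jaw=[4,4,4,4,4,4,4,4],
)

```text
clock: 8.7
eef_pos: [0.5016, 0.2878, 0.1697]
eef_rot: [[-0.994, -0.109, -0.002], [-0.109, 0.994, -0.001], [0.002, -0.0, -1.0]]
ft_force: [0.1, -1.0, -4.9]
grip_width: 0.564
finger_force: 88.0
```

Run:
```python
from h import *
print(sensors.sense()["eef_pos"])
a,P,f=grab("wrist"); np.savez("w5.npz",a=a,P=P); hsv=cv2.cvtColor(a,cv2.COLOR_RGB2HSV)
m=comp((abs(P[...,2])<.015)&(hsv[...,2]<75)); stat("mat wrist",P[m])
b,Q,_=grab("side"); hsv=cv2.cvtColor(b,cv2.COLOR_RGB2HSV)
print(np.round(P[::40,256],3).tolist())
save("w5",a,1)
```

```text
[0.50160464 0.28779108 0.16974043]
mat wrist c [471.4 358.7] LxW 19.8 12.4 yaw 9.55 z 4.8 n 134
[[0.318, 0.273, 0.0], [0.357, 0.277, 0.001], [0.423, 0.282, 0.215], [0.439, 0.283, 0.216], [0.457, 0.285, 0.216], [0.476, 0.288, 0.217], [0.496, 0.29, 0.217], [0.518, 0.292, 0.216], [0.491, 0.288, 0.278], [0.491, 0.288, 0.291]]
```

View pics/w5.png

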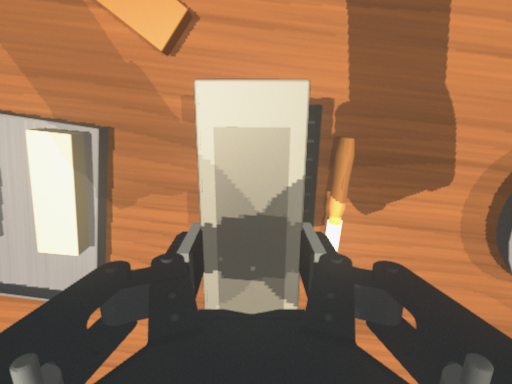

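The held stone hides most of the mat; only its corner near (320,107) and its +y edge show. I combine that corner with the two fixed views.

Run:
```python
from h import *
d=np.load("first.npz"); w=np.load("w5.npz")
for I,P in ((d["a"],d["P"]),(d["b"],d["Q"])):
  hsv=cv2.cvtColor(I,cv2.COLOR_RGB2HSV)
  m=comp((abs(P[...,1]-.31)<.1)&(abs(P[...,0]-.53)<.14)&(P[...,2]<.012)&(hsv[...,2]<80)&(P[...,2]>-.01)); stat("mat",P[m])
a,P=w["a"],w["P"]; g=a.max(-1)
for v in (110,120,140,160,180,200):
  r=g[v,310:340]; i=[310+j for j in range(30) if r[j]<75]; print(v,i[0] if i else None,i[-1] if i else None, np.round(P[v,i[-1]],4) if i else r)
print([ (v,g[v,315],np.round(P[v,315],3)) for v in range(100,112,2)])
```

```text
mat c [532.9 311.5] LxW 215.2 120.2 yaw 5.85 z 6.0 n 1842
mat c [528.2 306.3] LxW 217.0 130.6 yaw 5.73 z 4.6 n 1177
110 311 320 [0.423 0.36  0.005]
120 315 319 [0.4342 0.3611 0.0037]
140 314 318 [0.4574 0.3638 0.0039]
160 313 316 [0.4813 0.3651 0.0054]
180 310 315 [0.5064 0.3684 0.0041]
200 310 313 [0.5319 0.3698 0.0057]
[(100, np.uint8(132), array([0.412, 0.353, 0.001])), (102, np.uint8(131), array([0.415, 0.354, 0.001])), (104, np.uint8(112), array([0.417, 0.353, 0.004])), (106, np.uint8(75), array([0.419, 0.353, 0.005])), (108, np.uint8(74), array([0.421, 0.354, 0.006])), (110, np.uint8(74), array([0.424, 0.354, 0.006]))]
```

```bash
python3 -c "
from h import *
plan([.530,.309,-.012],5.8);plan([.530,.309,-.017],5.8)"
```

```text
shift cm [-2.99  2.16 18.22] twist [-0.07 -0.06  0.2 ]
shift cm [-2.99  2.16 18.72] twist [-0.07 -0.06  0.2 ]
```

jog_arm(
  linear=[
    [-1.5,1.1,4],
    [-3,2.1,8],
    [-3,2.1,13],
    [-3,2.1,16.5],
    [-3,2.1,17.5],
    [-3,2.1,18.2],
    [-3,2.1,18.2],
    [-3,2.1,18.2],
  ],
  twist=[
    [0,0,0],
    [0,0,0],
    [0,0,0],
    [0,0,0],
    [0,0,0],
    [0,0,0],
    [0,0,0],
    [0,0,0],
  ],
  jaw=[4,4,4,4,4,4,4,4],
)

```text
clock: 9.6
eef_pos: [0.5316, 0.31, -0.0091]
eef_rot: [[-0.995, -0.104, 0.002], [-0.104, 0.995, 0.001], [-0.002, 0.001, -1.0]]
ft_force: [0.8, -0.4, -4.9]
grip_width: 0.564
finger_force: 87.9
```

Run:
```python
from h import *
plan([.530,.309,-.017],5.8)
```

```text
shift cm [ 0.17 -0.09  0.79] twist [0.06 0.12 0.19]
```

jog_arm(
  linear=[
    [0.1,-0.1,0.3],
    [0.1,-0.1,0.5],
    [0.1,-0.1,0.5],
    [0.1,-0.1,0.5],
  ],
  twist=[
    [0,0,0],
    [0,0,0],
    [0,0,0],
    [0,0,0],
  ],
  jaw=[4,4,4,4],
)

```text
clock: 10.0
eef_pos: [0.5297, 0.3087, -0.0157]
eef_rot: [[-0.994, -0.105, 0.0], [-0.105, 0.994, 0.0], [-0.0, 0.0, -1.0]]
ft_force: [0.6, 0.1, -5.0]
grip_width: 0.562
finger_force: 88.0
```

jog_arm(
  linear=[
    [0,0,0.1],
    [0,0,0.15],
    [0,0,0.15],
  ],
  twist=[
    [0,0,0],
    [0,0,0],
    [0,0,0],
  ],
  jaw=[4,4,4],
)

```text
clock: 10.3
eef_pos: [0.5298, 0.3088, -0.0167]
eef_rot: [[-0.994, -0.105, 0.0], [-0.105, 0.994, 0.0], [-0.0, 0.0, -1.0]]
ft_force: [-3.6, -1.4, 11.2]
grip_width: 0.563
finger_force: 89.7
```

jog_arm(
  linear=[
    [0,0,0],
    [0,0,0],
    [0,0,0],
    [0,0,0],
    [0,0,-2],
    [0,0,-6],
    [0,0,-11],
    [1,0,-16],
  ],
  twist=[
    [0,0,0],
    [0,0,0],
    [0,0,0],
    [0,0,0],
    [0,0,0],
    [0,0,0],
    [0,0,0],
    [0,0,0],
  ],
  jaw=[6.6,6.6,6.6,6.6,6.6,6.6,6.6,6.6],
)

```text
clock: 11.1
eef_pos: [0.5203, 0.3072, 0.1433]
eef_rot: [[-0.995, -0.104, 0.0], [-0.104, 0.995, -0.0], [-0.0, -0.0, -1.0]]
ft_force: [-0.5, 0.7, 0.3]
grip_width: 0.773
finger_force: 0.0
```

Run:
```python
from h import *
a,P,f=grab("wrist"); hsv=cv2.cvtColor(a,cv2.COLOR_RGB2HSV)
v,u=np.mgrid[0:384,0:512]
m=comp((P[...,2]>.024)&(P[...,2]<.036)&(abs(P[...,1]-.309)<.1)&(hsv[...,1]<80)); stat("worn",P[m])
p=P[m]; print("tilt",np.linalg.lstsq(np.c_[p[:,:2],np.ones(len(p))],p[:,2],rcond=None)[0])
m=comp((P[...,2]>-.01)&(P[...,2]<.036)&((hsv[...,2]<75)|m)); stat("mat+stone",P[m])
plan([.500,.061,.10],0.4)
```

```text
worn c [529.2 309.3] LxW 158.6 50.0 yaw 5.92 z 30.0 n 6844
tilt [-0.00104109  0.00034006  0.03047795]
mat+stone c [529.2 309.3] LxW 158.6 50.0 yaw 5.92 z 30.0 n 6844
shift cm [  4.76 -24.45   4.96] twist [0.27 0.39 5.58]
```

The worn stone lies flat on the mat at (529,309), yaw 5.9°. Now the bench stone.

jog_arm(
  linear=[
    [4.7,-24.4,2],
    [4.7,-24.4,2],
    [4.7,-24.4,2],
    [4.7,-24.4,2],
    [4.7,-24.4,2],
    [4.7,-24.4,2],
    [4.7,-24.4,2],
    [4.7,-24.4,2],
  ],
  twist=[
    [0,0,5.4],
    [0,0,5.4],
    [0,0,5.4],
    [0,0,5.4],
    [0,0,5.4],
    [0,0,5.4],
    [0,0,5.4],
    [0,0,5.4],
  ],
  jaw=[6.5,6.5,6.5,6.5,6.5,6.5,6.5,6.5],
)

```text
clock: 11.95
eef_pos: [0.4989, 0.0611, 0.1217]
eef_rot: [[-1.0, -0.012, 0.0], [-0.012, 1.0, 0.0], [-0.0, 0.0, -1.0]]
ft_force: [-0.4, 1.2, 0.1]
grip_width: 0.761
finger_force: 0.0
```

Run:
```python
from h import *
print(sensors.sense()["eef_pos"])
a,P,f=grab("wrist"); hsv=cv2.cvtColor(a,cv2.COLOR_RGB2HSV)
m=comp((P[...,2]>.022)&(P[...,2]<.036)&(abs(P[...,1]-.061)<.05)&(hsv[...,2]>120)); stat("fresh",P[m])
p=P[m];print(np.percentile(p[:,0],[.2,99.8]))
b=cv2.minAreaRect((p[:,:2]*1000).astype(np.float32)); print(np.round(cv2.boxPoints(b)))
```

```text
[0.4989339  0.06105743 0.12166795]
fresh c [553.5  61. ] LxW 150.3 50.1 yaw 0.3 z 28.8 n 6515
[0.47860982 0.62783499]
[[478.  86.]
 [479.  36.]
 [629.  36.]
 [629.  86.]]
```

Run:
```python
from h import *
s=sensors.sense(); R=np.array(s["eef_rot"])
a,P,f=grab("wrist"); hsv=cv2.cvtColor(a,cv2.COLOR_RGB2HSV); L=(P-np.array(s["eef_pos"]))@R
for v in (110,140,170):
  print("row",v,"x",np.round(P[v,300,0],3),[(u,int(P[v,u,1]*1000),int(P[v,u,2]*1000),int(hsv[v,u,1])) for u in range(290,350,3)])
for c in (1,-1):
  m=(L[...,2]<-.03)&(L[...,2]>-.06)&(abs(L[...,0])<.02)&(L[...,1]*c>.02); print("finger y extents near tip",c,np.percentile(L[m][:,1]*c*1000,[1,99]))
plan([.5535,.061,-.020],.3)
```

```text
row 110 x 0.429 [(290, 100, 0, 160), (293, 103, 1, 159), (296, 106, 1, 160), (299, 109, 0, 160), (302, 112, 0, 160), (305, 114, 2, 159), (308, 118, 0, 160), (311, 121, 1, 159), (314, 124, 1, 160), (317, 127, 1, 159), (320, 130, 0, 160), (323, 133, 1, 159), (326, 136, 1, 159), (329, 139, 1, 159), (332, 142, 0, 159), (335, 145, 0, 159), (338, 148, 0, 160), (341, 151, 0, 157), (344, 154, 2, 156), (347, 157, 1, 148)]
row 140 x 0.459 [(290, 101, 0, 158), (293, 104, 0, 158), (296, 107, 0, 155), (299, 110, 0, 159), (302, 114, 0, 159), (305, 117, 0, 156), (308, 120, 0, 157), (311, 123, 1, 156), (314, 126, 0, 151), (317, 129, 0, 144), (320, 132, 1, 142), (323, 135, 0, 143), (326, 139, 0, 142), (329, 142, 0, 143), (332, 145, 1, 149), (335, 148, 1, 148), (338, 151, 0, 142), (341, 154, 0, 145), (344, 157, 1, 146), (347, 160, 1, 146)]
row 170 x 0.486 [(290, 102, 3, 30), (293, 105, 3, 36), (296, 108, 4, 31), (299, 109, 20, 31), (302, 111, 22, 57), (305, 118, 1, 138), (308, 122, 0, 139), (311, 125, 0, 142), (314, 128, 1, 145), (317, 131, 1, 144), (320, 135, 1, 136), (323, 138, 1, 139), (326, 141, 0, 146), (329, 144, 0, 142), (332, 148, 0, 143), (335, 151, 0, 141), (338, 154, 0, 145), (341, 157, 0, 146), (344, 160, 1, 145), (347, 164, 0, 152)]
finger y extents near tip 1 [32.70402031 46.202341  ]
finger y extents near tip -1 [31.69744184 45.23943949]
shift cm [-5.47 -0.1  14.16] twist [0.01 0.   0.43]
```

jog_arm(
  linear=[
    [-3,-0.1,3],
    [-5.4,-0.2,6.5],
    [-5.4,-0.2,10],
    [-5.4,-0.2,11.5],
    [-5.4,-0.2,12],
    [-5.4,-0.2,12],
    [-5.4,-0.2,12],
  ],
  twist=[
    [0,0,0.4],
    [0,0,0.4],
    [0,0,0.4],
    [0,0,0.4],
    [0,0,0.4],
    [0,0,0.4],
    [0,0,0.4],
  ],
  jaw=[6,6,6,6,6,6,6],
)

```text
clock: 12.75
eef_pos: [0.5534, 0.059, 0.0031]
eef_rot: [[-1.0, -0.004, 0.002], [-0.004, 1.0, 0.0], [-0.002, 0.0, -1.0]]
ft_force: [-0.7, -0.2, 0.1]
grip_width: 0.708
finger_force: 0.0
```

Run:
```python
from h import *
s=sensors.sense(); R=np.array(s["eef_rot"])
a,P,f=grab("wrist"); hsv=cv2.cvtColor(a,cv2.COLOR_RGB2HSV); L=(P-np.array(s["eef_pos"]))@R
m=comp((P[...,2]>.022)&(P[...,2]<.036)&(abs(P[...,1]-.061)<.04)&(hsv[...,2]>120)&(L[...,0]>.015)); stat("fresh in tool",L[m])
for c in (1,-1):
  m=(L[...,2]<-.03)&(L[...,2]>-.06)&(abs(L[...,0])<.012)&(L[...,1]*c>.027)&(L[...,1]*c<.05)&(P[...,2]>.031); print("finger y",c,np.percentile(L[m][:,1]*c*1000,[1,99]),"lowest z",np.sort(P[m][:,2])[:10:3]*1000)
plan([.5535,.0605,-.020],.3,s); print(s["eef_pos"],s["ft_force"])
```

```text
fresh in tool c [44.6  1.7] LxW 59.3 50.3 yaw -0.02 z -26.0 n 10569
finger y 1 [30.23711675 43.84640104] lowest z [36.71132177 37.69118247 37.84970211 38.1894065 ]
finger y -1 [29.22669692 42.78850578] lowest z [36.88507924 37.92308533 38.11221819 38.48345129]
shift cm [-0.01  0.15  2.31] twist [ 0.02  0.1  -0.06]
[0.55338438 0.0589709  0.00307315] [-0.65821045 -0.15136701  0.12811209]
```

jog_arm(
  linear=[
    [0,0.1,0.8],
    [0,0.1,1.6],
    [0,0.1,2.2],
    [0,0.1,2.2],
    [0,0.1,2.2],
    [0,0.1,2.2],
    [0,0.1,2.2],
    [0,0.1,2.2],
  ],
  twist=[
    [0,0,0],
    [0,0,0],
    [0,0,0],
    [0,0,0],
    [0,0,0],
    [0,0,0],
    [0,0,0],
    [0,0,0],
  ],
  jaw=[6,6,6,6,4,4,4,4],
  squeeze=90,
)

```text
clock: 13.6
eef_pos: [0.5526, 0.0595, -0.0201]
eef_rot: [[-1.0, -0.004, -0.0], [-0.004, 1.0, -0.0], [0.0, -0.0, -1.0]]
ft_force: [-4.2, -0.5, 6.1]
grip_width: 0.561
finger_force: 94.4
```

jog_arm(
  linear=[
    [0,0,-1],
    [0,0,-3],
    [0,0,-7],
    [0,0,-12],
    [0,0,-16],
    [0,-2,-17],
    [0,-10,-17],
    [0,-15,-17],
  ],
  twist=[
    [0,0,0],
    [0,0,0],
    [0,0,0],
    [0,0,0],
    [0,0,0],
    [0,0,0],
    [0,0,0],
    [0,0,0],
  ],
  jaw=[4,4,4,4,4,4,4,4],
)

```text
clock: 14.4
eef_pos: [0.5533, -0.061, 0.1508]
eef_rot: [[-1.0, -0.006, 0.001], [-0.006, 1.0, 0.0], [-0.001, 0.0, -1.0]]
ft_force: [0.6, 0.1, -4.7]
grip_width: 0.562
finger_force: 94.6
```

```bash
cat > held.py <<'E'
from h import *
s=sensors.sense()
a,P,f=grab("wrist")
R=np.array(s["eef_rot"]); L=(P-np.array(s["eef_pos"]))@R; hsv=cv2.cvtColor(a,cv2.COLOR_RGB2HSV)
m=comp((L[...,2]>-.06)&(L[...,2]<-.035)&(abs(L[...,1])<.04)&(L[...,0]>.015)&(hsv[...,2]>70)); p=L[m]
stat("stone in tool",p); c=np.linalg.lstsq(np.c_[p[:,:2],np.ones(len(p))],p[:,2],rcond=None)[0]; print("plane",c,"rear end x",np.percentile(p[:,0],99.7))
plan([.5405,-.3015,.15],1.7,s); print(s["eef_pos"],s["ft_force"])
E
python3 held.py
```

```text
stone in tool c [44.1  0.4] LxW 58.2 50.2 yaw 0.02 z -49.1 n 14292
plane [-0.00037614  0.00056871 -0.04906151] rear end x 0.07309779738012781
shift cm [  1.43 -24.05   0.07] twist [ 0.01  0.08 -1.34]
[ 0.55327349 -0.06096193  0.15077136] [ 0.62713534  0.08839    -4.66065332]
```

jog_arm(
  linear=[
    [2.5,-24.1,0],
    [2.5,-24.1,0],
    [2.5,-24.1,0],
    [2.5,-24.1,0],
    [2.5,-24.1,0],
    [2.5,-24.1,0],
    [2.5,-24.1,0],
    [2.5,-24.1,0],
  ],
  twist=[
    [0,0,-1.3],
    [0,0,-1.3],
    [0,0,-1.3],
    [0,0,-1.3],
    [0,0,-1.3],
    [0,0,-1.3],
    [0,0,-1.3],
    [0,0,-1.3],
  ],
  jaw=[4,4,4,4,4,4,4,4],
)

```text
clock: 15.25
eef_pos: [0.5293, -0.3004, 0.1497]
eef_rot: [[-1.0, -0.027, -0.0], [-0.027, 1.0, 0.001], [0.0, 0.001, -1.0]]
ft_force: [0.3, 0.7, -5.4]
grip_width: 0.563
finger_force: 95.2
```

jog_arm(
  linear=[
    [0,0,4],
    [0,0,6],
    [0,0,6],
  ],
  twist=[
    [0,0,0],
    [0,0,0],
    [0,0,0],
  ],
  jaw=[4,4,4],
)

```text
clock: 15.55
eef_pos: [0.5282, -0.2992, 0.0874]
eef_rot: [[-1.0, -0.029, -0.004], [-0.029, 1.0, 0.002], [0.004, 0.002, -1.0]]
ft_force: [-0.1, 0.5, -3.4]
grip_width: 0.561
finger_force: 95.1
```

```bash
python3 held.py
python3 - <<'E'
from h import *
s=sensors.sense()
a,P,f=grab("wrist"); X,Y,Z=P[...,0],P[...,1],P[...,2]
# end stop top, z~.030 ; base rear edge
m=comp((Z>.0265)&(Z<.036)&(abs(Y+.301)<.06)&(X>.42)&(X<.48)); stat("endstop",P[m]); print(np.percentile(P[m],[1,99],axis=0))
m=comp((Z>.012)&(Z<.036)&(abs(Y+.301)<.06)&(X>.4)&(X<.6)); p=P[m]; stat("base vis",p); print(np.percentile(p,[.5,99.5],axis=0))
b,Q,_=grab("side"); c,S,_=grab("scene"); save("s3",np.hstack([cv2.resize(a,(400,300)),cv2.resize(b[150:310,200:412],(400,300))]))
plan([.5294,-.3021,.009],1.7,s)
E
```

```text
stone in tool c [44.1  0.5] LxW 58.2 50.3 yaw -0.03 z -49.1 n 14288
plane [ 8.18583741e-05  6.99160830e-04 -4.90742786e-02] rear end x 0.0731084024257464
shift cm [-1.2  -0.25 -6.27] twist [ 0.13 -0.22 -0.06]
[ 0.52816974 -0.29920321  0.08736909] [-0.05104855  0.54424653 -3.43307303]Traceback (most recent call last):
  File "<stdin>", line 5, in <module>
  File "h.py", line 27, in comp
    return l==1+np.argmax(st[1:,4])
                ~~~~~~~~~^^^^^^^^^^
    return _wrapfunc(a, 'argmax', axis=axis, out=out, **kwds)
    return bound(*args, **kwds)
ValueError: attempt to get argmax of an empty sequence
```

jog_arm(
  linear=[
    [-0.1,-0.3,2],
    [-0.1,-0.3,4],
    [-0.1,-0.3,4],
    [-0.1,-0.3,4],
  ],
  twist=[
    [0,0,0],
    [0,0,0],
    [0,0,0],
    [0,0,0],
  ],
  jaw=[4,4,4,4],
)

```text
clock: 16.05
eef_pos: [0.5309, -0.3046, 0.0511]
eef_rot: [[-1.0, -0.027, 0.001], [-0.027, 1.0, -0.001], [-0.001, -0.001, -1.0]]
ft_force: [0.2, 0.2, -3.2]
grip_width: 0.562
finger_force: 95.1
```

Run:
```python
from h import *
s=sensors.sense(); print(s["eef_pos"],s["ft_force"])
a,P,f=grab("wrist"); b,Q,_=grab("side"); c,S,_=grab("scene")
for n,q in (("wrist",P),("side",Q),("scene",S)):
  X,Y,Z=q[...,0],q[...,1],q[...,2]
  m=(Z>.012)&(Z<.034)&(abs(Y+.302)<.06)&(X>.42)&(X<.56)
  if m.sum()>30: print(n,m.sum(),np.percentile(q[m],[1,99],axis=0).round(4).tolist())
save("s3",np.hstack([cv2.resize(c[160:240,110:210],(375,300)),cv2.resize(b[190:310,240:400],(400,300))]))
plan([.5294,-.3021,.009],1.7,s)
```

```text
[ 0.53086221 -0.30455624  0.05107827] [ 0.24355188  0.24358082 -3.20745109]
wrist 1054 [[0.449, -0.3437, 0.0209], [0.5401, -0.2605, 0.032]]
side 1154 [[0.4485, -0.3472, 0.0127], [0.5586, -0.2668, 0.033]]
scene 343 [[0.4526, -0.3324, 0.0141], [0.5594, -0.256, 0.0336]]
shift cm [0.14 0.25 4.21] twist [-0.03  0.06 -0.16]
```

View pics/s3.png

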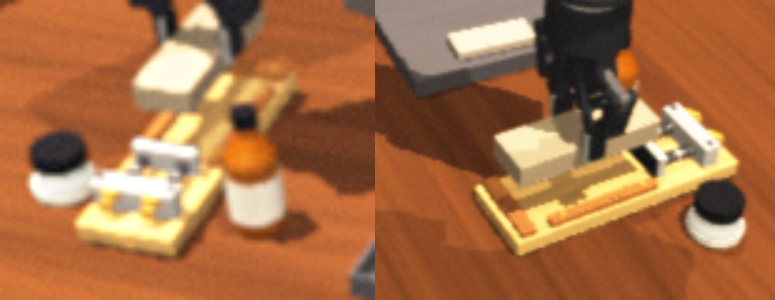

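The bench stone hangs level and in line over the empty holder, short of the jaw, with the oil bottle and cream jar clear. I lower it to about 10 mm above the bed.

jog_arm(
  linear=[
    [0.1,0.2,1.5],
    [0.1,0.2,2.8],
    [0.1,0.2,3.6],
    [0.1,0.2,3.9],
    [0.1,0.2,3.9],
    [0.1,0.2,3.9],
  ],
  twist=[
    [0,0,-0.1],
    [0,0,-0.1],
    [0,0,-0.1],
    [0,0,-0.1],
    [0,0,-0.1],
    [0,0,-0.1],
  ],
  jaw=[4,4,4,4,4,4],
)

```text
clock: 16.8
eef_pos: [0.5293, -0.3027, 0.011]
eef_rot: [[-1.0, -0.028, 0.0], [-0.028, 1.0, -0.0], [-0.0, -0.0, -1.0]]
ft_force: [1.7, 0.3, -3.8]
grip_width: 0.566
finger_force: 95.3
```

Run:
```python
from h import *
s=sensors.sense(); print(s["eef_pos"],s["ft_force"])
plan([.5294,-.3021,.009],1.7,s); plan([.5485,-.3015,.009],1.7,s)
```

```text
[ 0.52931717 -0.30271911  0.01097108] [ 1.66303982  0.29140021 -3.75508197]
shift cm [-0.01  0.06  0.2 ] twist [-0.02  0.02 -0.09]
shift cm [-1.92  0.07  0.2 ] twist [-0.02  0.02 -0.09]
```

jog_arm(
  linear=[
    [-0.3,0.1,0.1],
    [-0.6,0.1,0.1],
    [-0.9,0.1,0.1],
    [-1.2,0.1,0.1],
    [-1.5,0.1,0.1],
    [-1.9,0.1,0.1],
    [-1.9,0.1,0.1],
    [-1.9,0.1,0.1],
  ],
  twist=[
    [0,0,0],
    [0,0,0],
    [0,0,0],
    [0,0,0],
    [0,0,0],
    [0,0,0],
    [0,0,0],
    [0,0,0],
  ],
  jaw=[4,4,4,4,4,4,4,4],
)

```text
clock: 17.6
eef_pos: [0.5467, -0.3011, 0.0096]
eef_rot: [[-1.0, -0.028, -0.003], [-0.028, 1.0, 0.0], [0.003, 0.001, -1.0]]
ft_force: [-10.2, 0.6, 1.7]
grip_width: 0.564
finger_force: 95.9
```

```bash
python3 held.py;  python3 - <<'E'
from h import *
a,P,f=grab("wrist"); X,Y,Z=P[...,0],P[...,1],P[...,2]
m=comp((Z>.018)&(Z<.036)&(abs(Y+.301)<.06)&(X>.42)&(X<.50)); p=P[m]; print(np.percentile(p,[.5,99.5],axis=0).round(4).tolist())
q=p[abs(p[:,1]+.3035)<.02]; print("visible stop strip x", np.percentile(q[:,0],[1,99]))
E
```

```text
stone in tool c [44.3  0.4] LxW 58.7 50.3 yaw -0.02 z -48.7 n 14345
plane [ 0.00733377 -0.0001698  -0.04905529] rear end x 0.07359648597157659
shift cm [  0.66  -0.02 -14.04] twist [ 0.03 -0.15 -0.11]
[ 0.54669797 -0.30107831  0.00957163] [-10.19140751   0.62934858   1.67253534]
[[0.4492, -0.345, 0.021], [0.4992, -0.2625, 0.0327]]
visible stop strip x [0.45011694 0.47088973]
```

jog_arm(
  linear=[
    [-0.15,0,0],
    [-0.15,0,0.2],
    [-0.15,0,0.4],
    [-0.15,0,0.6],
    [-0.15,0,0.8],
    [-0.15,0,0.8],
    [-0.15,0,0.8],
  ],
  twist=[
    [0,0,0],
    [0,0,0],
    [0,0,0],
    [0,0,0],
    [0,0,0],
    [0,0,0],
    [0,0,0],
  ],
  jaw=[4,4,4,4,4,4,4],
)

```text
clock: 18.4
eef_pos: [0.548, -0.3012, 0.0015]
eef_rot: [[-1.0, -0.028, -0.003], [-0.028, 1.0, 0.0], [0.003, 0.0, -1.0]]
ft_force: [-11.0, -0.5, -0.0]
grip_width: 0.562
finger_force: 96.0
```

```bash
python3 held.py
```

```text
stone in tool c [44.3  0.5] LxW 58.7 50.2 yaw -0.06 z -48.8 n 14398
plane [ 0.00662434  0.00035777 -0.0490696 ] rear end x 0.07359259950792091
shift cm [  0.79  -0.   -14.85] twist [ 0.03 -0.16 -0.12]
[ 0.54799415 -0.3011815   0.00152471] [-1.10105406e+01 -4.98013646e-01 -9.15883414e-03]
```

jog_arm(
  linear=[
    [0,0,0.1],
    [0,0,0.2],
    [0,0,0.3],
    [0,0,0.3],
  ],
  twist=[
    [0,0,0],
    [0,0,0],
    [0,0,0],
    [0,0,0],
  ],
  jaw=[4,4,4,4],
)

```text
clock: 18.85
eef_pos: [0.5481, -0.3012, -0.001]
eef_rot: [[-1.0, -0.027, -0.002], [-0.027, 1.0, 0.0], [0.002, 0.0, -1.0]]
ft_force: [-12.7, 0.5, 8.1]
grip_width: 0.564
finger_force: 101.7
```

jog_arm(
  linear=[
    [0.1,0,0],
    [0.1,0,0],
    [0.1,0,0],
    [0.1,0,0],
    [0.1,0,0],
    [0.1,0,-1],
    [0.1,0,-4],
    [0.1,0,-8],
  ],
  twist=[
    [0,0,0],
    [0,0,0],
    [0,0,0],
    [0,0,0],
    [0,0,0],
    [0,0,0],
    [0,0,0],
    [0,0,0],
  ],
  jaw=[4,6.2,6.2,6.2,6.2,6.2,6.2,6.2],
)

```text
clock: 19.65
eef_pos: [0.5478, -0.3005, 0.0789]
eef_rot: [[-1.0, -0.028, -0.002], [-0.028, 1.0, 0.001], [0.002, 0.001, -1.0]]
ft_force: [0.5, 0.7, 0.6]
grip_width: 0.727
finger_force: 0.0
```

jog_arm(
  linear=[
    [2,0,-5],
    [5,0,-10],
    [8,0,-13],
    [8,0,-13],
    [8,0,-13],
  ],
  twist=[
    [0,0,0],
    [0,0,0],
    [0,0,0],
    [0,0,0],
    [0,0,0],
  ],
  jaw=[6.2,6.2,6.2,6.2,6.2],
)

```text
clock: 20.15
eef_pos: [0.4687, -0.3035, 0.2105]
eef_rot: [[-1.0, -0.028, 0.003], [-0.028, 1.0, -0.001], [-0.003, -0.001, -1.0]]
ft_force: [0.5, -0.3, -1.1]
grip_width: 0.726
finger_force: 0.0
```

Run:
```python
from h import *
a,P,f=grab("wrist"); X,Y,Z=P[...,0],P[...,1],P[...,2]; hsv=cv2.cvtColor(a,cv2.COLOR_RGB2HSV)
m=comp((Z>.040)&(Z<.054)&(abs(Y+.301)<.05)&(hsv[...,2]>120)&(X<.622)); stat("fresh",P[m]); p=P[m]
c=np.linalg.lstsq(np.c_[p[:,:2],np.ones(len(p))],p[:,2],rcond=None)[0]; print("tilt",c)
m=comp((Z>.014)&(Z<.08)&(abs(Y+.301)<.05)&(X<.72)); stat("holder",P[m])
b,Q,_=grab("side"); save("s4",np.hstack([cv2.resize(a,(400,300)),cv2.resize(b[190:310,240:400],(400,300))]))
```

```text
fresh c [ 546.1 -300.5] LxW 151.3 50.1 yaw 1.65 z 47.8 n 4216
tilt [ 0.00157974 -0.00062631  0.04666969]
holder c [ 568.2 -300.7] LxW 239.0 84.1 yaw 1.73 z 46.2 n 9607
```

View pics/s4.png

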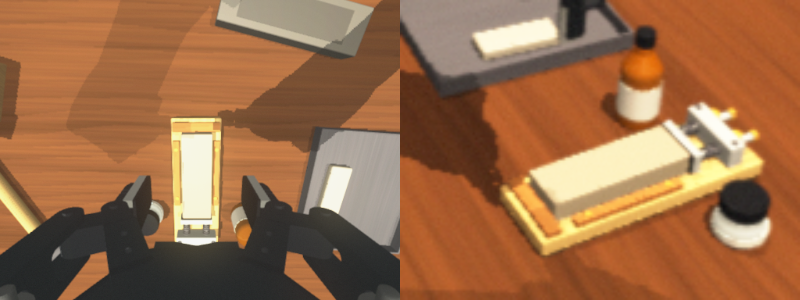

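The bench stone lies flat with its top at 47.8 mm, the same as the worn stone read when it was seated. It is centred at (546.1,-300.5), the holder's origin, so its rear end is at the stop and the jaw is closed on it. The bottle, jar and slip stone have not moved, and the gripper is clear. I hand in.

```bash
python3 -c "
from plant import ticket
print(ticket.job_done())"
```

```text
the job is handed in; nothing more can be done
None
```

I swapped the stones and handed the job in at about 20 s: the worn stone lies flat and lengthwise in the middle of the mat, and the bench stone sits flat behind the end stop with the jaw closed on it.

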